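Square a block against the datum fence with the ratchet clamp

TASK

Square the aluminium block up for measuring: pump the clamp's trigger until the jaw has pushed the block flush against the datum fence, and only then press the release lever all the way down and slide the jaw fully back, leaving the block where it is, untouched by the clamp. Do not touch the block yourself, do not push the jaw by hand before the release lever is down, and leave the things standing around the fixture where they are.

Things in the scene. Friction and masses are not known exactly. Their poses are not given: they have to be found in the camera images.
- fixture: fixture fixed to the bench: aluminium plate 370 x 150 x 12 mm (x -198 to 172, y +-75). Origin at bench height on its centre line; +x is the way the jaw advances to the fence, z up. Offsets below are in this frame. Grey clamp head (x -110 to -34, |y| to 40, 90 mm high, ears to 115 mm at x = -60) carries trigger, rack and release lever.
- fence_face (a point): point on the jaw side of the datum fence (steel bar 22 mm thick, 120 mm wide in y, its top 52 mm above the bench), at the centre of the foot of that face, on the plate's top: fixture (140, 0, 12) mm. Axes as the fixture's.
- block: loose machined aluminium block, 70 (x) x 80 (y) x 25 (z) mm, 0.3 to 0.5 kg, dark bore mark in its middle; lies flat, a little skew, on the base plate between jaw and fence (top 37 mm above the bench). Origin: centre of its underside; x axis roughly the fixture's. Flush: its 80 mm wide end lies along the fence, its origin then 35 mm from fence_face along fixture x.
- jaw_plate: steel clamp jaw: plate 12 mm thick, 100 mm wide in y, 13 to 45 mm above the bench, with an upright lug (34 mm wide in y, 12 mm thick, top 96 mm above the bench) in the middle. The front face of plate and lug (towards the fence) is the plane x = 0 of this body; origin at bench height. Axes as the fixture's.
- jaw_lug (a point): point on the front (fence-side) face of the jaw's lug, in the middle of its width, 85 mm above the bench (11 mm below the lug's top). To slide the jaw back, push here towards fixture -x.
- jaw (a joint): travel of the jaw in m: 0 fully back against its stop, grows towards the fence up to 0.085; the jaw's front face is at fixture x = joint value, so it meets a flush block at 0.070. It slides with about 4 N of friction. A ratchet (12 mm teeth) stops it from going back until the release lever is down.
- trigger (a joint): trigger angle, rad: 0 at rest (raised), 0.44 fully pressed. Hinged at fixture (-60, 0, 104) mm about y; the arm points to fixture -x. Press its paddle straight down, then let it spring back up: a full stroke advances the jaw 24 mm (13 to 25 the first time); 3 or 4 strokes are needed. 4 to 12 N at the paddle; with the block flush against the fence it stops short and goes hard.
- trigger_top (a point): centre of the top of the trigger's black paddle (40 mm long in x, 34 mm wide, 12 mm thick); at rest about 133 mm above the bench at fixture (-151, 0) mm; goes down by 41 mm over the full stroke, almost straight.
- release (a joint): release lever angle in rad: 0 raised (ratchet engaged), 0.36 fully down (ratchet lifted, jaw free to slide back; it frees from about 0.25). Hinged at fixture (-110, -46, 73) mm on an axis along y. It stays where it is left. About 3 to 5 N at the tab.
- release_tab (a point): centre of the top of the release lever's flat steel tab (40 mm long in x, 34 mm wide in y, 6 mm thick), at fixture (-192, -64) mm, 87 mm above the bench when raised; press straight down, it goes down by 30 mm.
- objective: bystander: steel microscope objective standing on the bench, 38 mm diameter, 58 mm high; origin under its centre
- eyepiece: bystander: black eyepiece standing on the bench, 44 mm diameter, 60 mm high; origin under its centre
- weight: bystander: brass weight with a knob, 60 mm diameter, 56 mm high; origin under its centre
Mind the look-alikes: they are no part of the job. Of the things that look like the block, the middle-sized one is meant.

How it is judged:
By the outcome, as a careful person would: the job done as asked, in the order asked, and still so for the second after the job is handed in, with the robot touching nothing.
It also fails if it takes over 54 s, if anything falls off the work surface, if the arm or the gripper's body presses on something with over 40 N, if the wrist force passes 120 N, or if a joint passes its speed limit or range.

ROBOT

A 6-joint arm with a two-finger parallel gripper is mounted at the origin on the work surface. World frame = base frame: x ahead of the robot, y to its left, z up, the work surface at z = 0. Lengths are in mm, angles in degrees, forces in N, time in s.
With the tool pointing down it reaches from about 150 to 775 mm from the base axis. Payload 6.1 kg.
Tool frame: the origin (TCP) lies midway between the tips of the shut fingers; the grasp point (between the pads) lies 19 mm behind it; z points along the fingers, y is the line along which they close (so a half turn about z gives the same grasp; the last joint's range is limited). The gripper opens to 85 mm and grips with 20 to 120 N. Pads are 22 mm wide; open, the fingers measure 114 mm over their backs; the gripper's body (76 mm by 85 mm) begins 54 mm behind the grasp point. The pads swing forward as they close: fully open they stand 13 mm farther back than shut.
Start: joints at [72.25, 7.208, -2.269, 80.523, 0, 90], TCP at [160.049, 499.992, 193.195] pointing down, gripper open.
Joint ranges: [-155.77, 155.77], [-54.66, 111.73], [-72.52, 77.12], [-102.08, 115.82], [-83.92, 84.16], [-180, 180]. Speed limits (degrees/s): [136.94, 136.94, 172.46, 180, 180, 180].

INTERFACE

Orientations are given as a 3x3 rotation matrix whose columns are the frame's x, y, z axes.
In Python, from cell import r gives the robot as it stands.
- The arm moves only by the tool move_arm, never from a script. Its argument "motion" is a list that holds one entry, the list of rows, each a list of 7 numbers: the shift along the world's x, y, z in m, then the turn, a rotation vector about the world's x, y, z in degrees, then the finger opening in m, from 0 to 0.0854. A call has 1 to 5 rows; each row is the pose to reach, as a shift and turn from the pose commanded when the call began; what a row does not reach only later rows make up. A row lasts 1/10 s, in which the tool goes at most 50 mm and 8.59 degrees, less where a joint would pass 70% of its speed; a pose out of reach is approached as far as the arm can. A call with a gripper value outside its range is refused whole. The fingers move at their own pace and stop on an object; the grip force is fixed at half the most. Time passes only in rows, so rows that repeat a pose let the fingers close. It gives the time, the measured TCP pose, the force, the opening and the grip force at its end, in the units of the state.
- r.read_state(): the state, without advancing time (a new reading comes with each control period).
- r.snapshot(name): name is "scene" or "side" or "wrist"; returns the picture (384x512x3 uint8, red, green, blue); there is no depth.
- r.camera_model(name): a dict with "fovy" (degrees; the focal length in pixels is half the picture's height over the tangent of half this angle, whatever the lens; pixels are square), "cx", "cy" (the principal point, pixels), "origin" and "orientation" of the camera in the world. Camera axes: x right, y down, z forward; pixel columns grow to the right and rows downward; lengths in mm; the calibration is good to about 2 mm. A picture is of the moment at which its call begins: read the wrist's pose just before it. camera_model takes no time and is no camera call; for the wrist camera it gives the pose at the moment of the call.
- r.sign_off(): hands the job in; it is judged then, once.
The state is a dict: "time": time; "joint_pos": joint angles; "qvel": joint speeds; "effort": joint torques, N m; "eef_pos": TCP position; "eef_rot": TCP orientation; "wrist_force": force on the tool from outside, world axes, zero at the start; "ft_torque": the same for the moment, N m; "gripper_width": opening from 0.0 (shut) to 1.0 (fully open); "gripper_force": force on a finger pad.
Only numpy, scipy, OpenCV 4.12 (cv2) and the standard library are available. Lean on these libraries where they do the work, as an engineer would, in place of code of your own. Each camera call takes 0.05 s, during which the arm holds its last target. There are 200 camera calls.

## Working session

There is one attempt and no reset: what is moved stays moved. The work goes in short steps, Python scripts to look and compute and a tool call to move; the robot and the scene stay as the last step left them, time stands still between calls to the robot, and variables do not carry over. Pictures are saved under pics/ and viewed, at most 10 in all, crops included, and the job is handed in when it is done.

Besides the shell and the picture viewer there is one more tool, called after "Emit:" as name(argument=value, ...) on one line, values as JSON. move_arm: Moves the arm, as the interface text tells. Its arguments: {"type":"object","properties":{"motion":{"type":"array","items":{"type":"array","items":{"type":"array","items":{"type":"number"}}}}},"required":["motion"]}

```bash
mkdir -p pics; python3 - <<'E'
from cell import r
import cv2,json
for n in ["scene","side"]:
    im=r.snapshot(n); cv2.imwrite(f"pics/{n}0.png",im[:,:,::-1])
    print(n,r.camera_model(n))
s=r.read_state();print(s['time'],s['eef_pos'],s['eef_rot'],s['gripper_width'])
E
```

```text
scene {'fovy': 45.42955953153376, 'cx': 256.9120157154971, 'cy': 187.24495379173518, 'origin': array([1284.21490064,  677.9184979 ,  789.33768499]), 'orientation': array([[-0.69848398,  0.41212744, -0.5850394 ],
       [ 0.71541904,  0.42178437, -0.55702202],
       [ 0.01719642, -0.80761929, -0.58945345]])}
side {'fovy': 55.34331737180247, 'cx': 260.3959286474951, 'cy': 183.73030479900098, 'origin': array([264.166011  , 723.18616133, 599.13622124]), 'orientation': array([[-0.87994837, -0.25932448,  0.39804734],
       [-0.47489279,  0.45731599, -0.75189024],
       [ 0.01295014, -0.8506544 , -0.52556578]])}
0.1 [159.94074443 499.61788682 192.5025972 ] [[-9.52400140e-01  3.04850460e-01 -4.12190967e-04]
 [ 3.04850738e-01  9.52399170e-01 -1.35960777e-03]
 [-2.19067197e-05 -1.42054735e-03 -9.99998991e-01]] 0.9995547743242817
```

View pics/scene0.png

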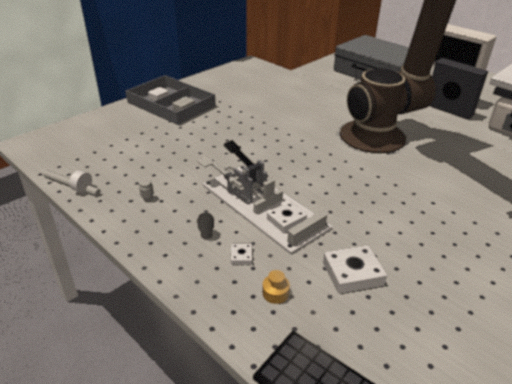

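View pics/side0.png

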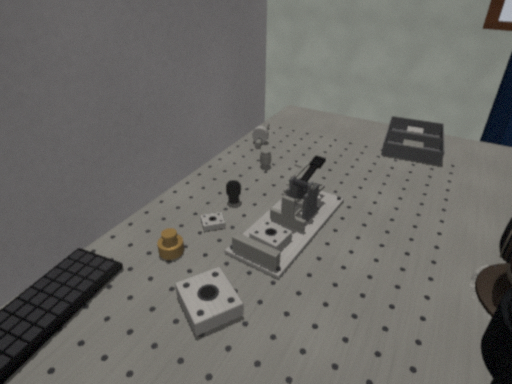

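Scene view: the fixture lies from about (205,185) to (330,225). Block candidates are the one on the plate (287,213), the small one (241,253) and the large one (355,265). The middle-sized one on the plate, between jaw and fence, is the block. I'll check it in a close crop.

```bash
python3 - <<'E'
import cv2,numpy as np
a=cv2.imread("pics/scene0.png")[130:255,190:340]; b=cv2.imread("pics/side0.png")[145:285,215:355]
a=cv2.resize(a,None,fx=5,fy=5,interpolation=cv2.INTER_CUBIC)[:600,:800]
cv2.imwrite("pics/sc_crop.png",a); 
b=cv2.resize(b,None,fx=4.2,fy=4.2,interpolation=cv2.INTER_CUBIC)
cv2.imwrite("pics/si_crop.png",b)
E
```

```text
(no output)
```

View pics/sc_crop.png

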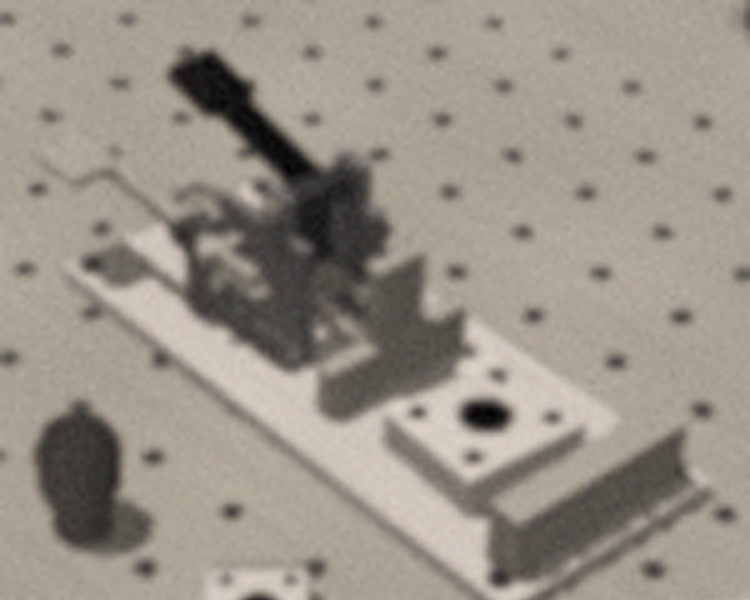

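View pics/si_crop.png

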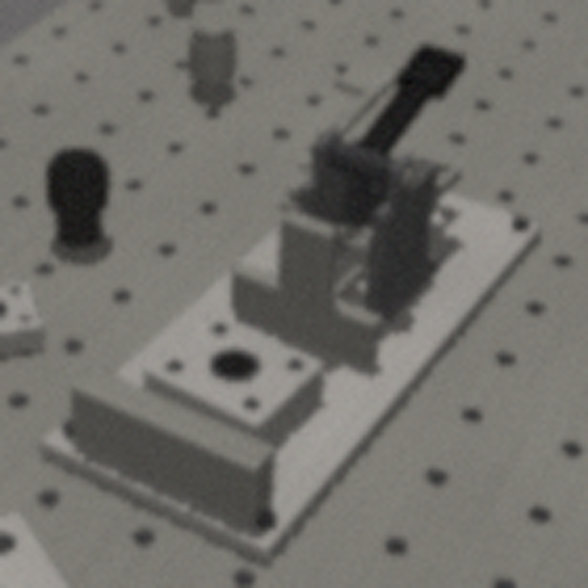

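Both crops confirm the block: bore mark at scene crop (486,414) and side crop (236,365), on the plate between jaw and fence. The black trigger paddle is at scene crop (210,80) and side crop (432,68). The release tab is pale, at scene crop (75,155). Next I'll fit the fixture pose from the corners.

```bash
cat > h.py <<'E'
import numpy as np
def ray(m,u,v):
    f=192/np.tan(np.radians(m['fovy']/2))
    d=np.array([(u-m['cx'])/f,(v-m['cy'])/f,1.]); return np.array(m['origin']),np.array(m['orientation'])@d
def cast(m,u,v,z):
    o,d=ray(m,u,v); return o+d*(z-o[2])/d[2]
def proj(m,P):
    f=192/np.tan(np.radians(m['fovy']/2))
    c=np.array(m['orientation']).T@(np.array(P)-m['origin']); return np.array([m['cx']+f*c[0]/c[2],m['cy']+f*c[1]/c[2]])
E
python3 - <<'E'
from cell import r
from h import *
from scipy.optimize import least_squares
M={n:r.camera_model(n) for n in("scene","side")}
sc=lambda u,v:(190+u/5,130+v/5); si=lambda u,v:(215+u/4.2,145+v/4.2)
O=[("scene",sc(68,265),(-198,-75,12)),("scene",sc(712,488),(172,75,12)),("scene",sc(685,430),(162,60,52)),("scene",sc(490,500),(140,-60,52)),
("side",si(45,440),(172,-75,12)),("side",si(268,548),(172,75,12)),("side",si(538,232),(-198,75,12)),("side",si(72,392),(162,-60,52)),("side",si(264,470),(162,60,52)),
("scene",sc(210,80),(-151,0,133)),("side",si(432,68),(-151,0,133))]
W=[cast(M[c],*p,P[2])[:2] for c,p,P in O]; F=[P[:2] for _,_,P in O]
def res(q,):
    c,s=np.cos(q[2]),np.sin(q[2]); return (np.array(F)@np.array([[c,s],[-s,c]])+q[:2]-W)
best=min((least_squares(lambda q:res(q).ravel(),[500,200,a],loss='soft_l1',f_scale=4) for a in np.arange(0,6.3,1.)),key=lambda s:s.cost)
q=best.x;print(q[:2],np.degrees(q[2]));print(np.round(res(q),1))
c,s=np.cos(q[2]),np.sin(q[2])
w=lambda x,y:np.round([q[0]+c*x-s*y,q[1]+s*x+c*y],1)
for n,p in dict(trig=(-151,0),tab=(-192,-64),lug0=(0,0),fence=(140,0),flush=(105,0)).items(): print(n,w(*p))
R=np.array([[c,s],[-s,c]])
for n,p in [("scene",sc(486,414)),("side",si(236,365))]: print('block',R@(cast(M[n],*p,37)[:2]-q[:2]))
print('tab px',proj(M['scene'],[*w(-192,-64),87]))
for n,us in dict(scene=[(147,200),(205,237),(276,300)],side=[(266,167),(233,204),(170,257)]).items():
    for u in us: print(n,u,R@(cast(M[n],*u,0)[:2]-q[:2]))
E
```

```text
[552.42907015  23.88133225] 444.8233020208599
[[  0.8  -0.7]
 [ -6.5  -0.6]
 [ -6.6  -0. ]
 [  0.6   1.4]
 [  3.3   4.2]
 [ -0.7   4.7]
 [ -0.6 -12.1]
 [  4.9  -1.6]
 [  3.6   5.3]
 [ -4.9  -1. ]
 [  1.7  -4.2]]
trig [ 538.8 -126.5]
tab [ 598.8 -173.1]
lug0 [552.4  23.9]
fence [565.1 163.3]
flush [561.9 128.5]
block [76.89680252 -2.35320822]
block [77.21304306 -2.99620745]
tab px [206.32853395 160.84216244]
scene (147, 200) [-244.18497732 -234.30715276]
scene (205, 237) [ -16.6463692  -197.86925176]
scene (276, 300) [ 248.07463449 -196.07008959]
side (266, 167) [-242.24686054 -222.71515658]
side (233, 204) [  -6.02085829 -182.54683664]
side (170, 257) [ 250.36937834 -172.7684689 ]
```

Emit:
move_arm(motion=[[[0.025, -0.041, 0.005, 0, 0, 6.3, 0], [0.05, -0.082, 0.01, 0, 0, 12.5, 0], [0.075, -0.123, 0.012, 0, 0, 12.5, 0], [0.1, -0.165, 0.012, 0, 0, 12.5, 0], [0.125, -0.206, 0.012, 0, 0, 12.5, 0]]])

```text
time: 0.6
eef_pos: [285.4, 292.2, 205.0]
eef_rot: [[-0.996, 0.091, 0.0], [0.091, 0.996, -0.0], [-0.0, -0.0, -1.0]]
wrist_force: [0.2, -0.3, -0.9]
gripper_width: 0.142
gripper_force: 0.0
```

Emit:
move_arm(motion=[[[0.025, -0.041, 0, 0, 0, 0, 0], [0.05, -0.082, 0, 0, 0, 0, 0], [0.075, -0.123, 0, 0, 0, 0, 0], [0.1, -0.165, 0, 0, 0, 0, 0], [0.125, -0.206, 0, 0, 0, 0, 0]]])

```text
time: 1.1
eef_pos: [410.4, 86.0, 205.1]
eef_rot: [[-0.996, 0.092, 0.0], [0.092, 0.996, 0.0], [-0.0, 0.0, -1.0]]
wrist_force: [0.9, 0.8, 0.4]
gripper_width: -0.001
gripper_force: 0.0
```

Emit:
move_arm(motion=[[[0.025, -0.041, 0, 0, 0, 0, 0], [0.05, -0.082, 0, 0, 0, 0, 0], [0.075, -0.123, 0, 0, 0, 0, 0], [0.1, -0.165, 0, 0, 0, 0, 0], [0.125, -0.206, 0, 0, 0, 0, 0]]])

```text
time: 1.6
eef_pos: [535.5, -120.1, 204.8]
eef_rot: [[-0.996, 0.092, -0.0], [0.092, 0.996, 0.0], [0.0, 0.0, -1.0]]
wrist_force: [1.9, -0.1, 0.6]
gripper_width: -0.001
gripper_force: 0.0
```

```bash
python3 - <<'E'
from cell import r
from h import *
import cv2
m=r.camera_model("wrist"); im=r.snapshot("wrist")
cv2.imwrite("pics/w1.png",im[:,:,::-1])
print({k:np.round(v,2).tolist() for k,v in m.items()})
for n,P in dict(trig=(538.8,-126.5,133),tab=(598.8,-173.1,87),tcp=(535.5,-120.1,204.8),tcpdown=(535.5,-120.1,133)).items(): print(n,proj(m,P))
E
```

```text
{'fovy': 67.97, 'cx': 251.93, 'cy': 191.76, 'origin': [470.75, -113.33, 384.92], 'orientation': [[0.09, 0.96, 0.26], [1.0, -0.09, -0.02], [0.0, 0.26, -0.97]]}
trig [244.38849842 193.34028875]
tab [209.66447196 237.1975608 ]
tcp [250.69015523 216.05870674]
tcpdown [251.00311555 189.24946954]
```

View pics/w1.png

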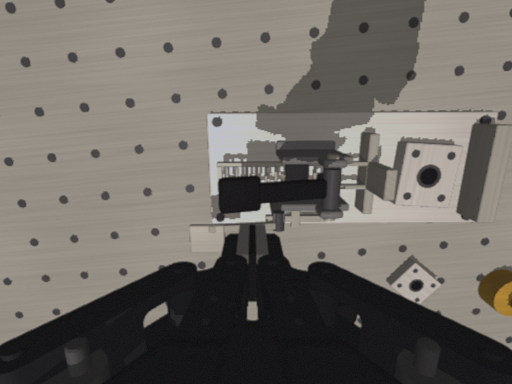

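The wrist view shows the paddle centred at (240,195) and the release tab at (207,238), so the fixture sits about (+1,-3.5) mm from the fit.

Emit:
move_arm(motion=[[[0.004, -0.01, -0.035, 0, 0, 0, 0], [0.004, -0.01, -0.065, 0, 0, 0, 0], [0.004, -0.01, -0.08, 0, 0, 0, 0], [0.004, -0.01, -0.09, 0, 0, 0, 0], [0.004, -0.01, -0.1, 0, 0, 0, 0]]])

```text
time: 2.15
eef_pos: [539.0, -127.9, 104.6]
eef_rot: [[-0.996, 0.091, -0.0], [0.091, 0.996, 0.0], [0.0, 0.0, -1.0]]
wrist_force: [-0.3, 0.4, 0.6]
gripper_width: -0.001
gripper_force: 0.0
```

Emit:
move_arm(motion=[[[0, 0, -0.006, 0, 0, 0, 0], [0, 0, -0.011, 0, 0, 0, 0], [0, 0, -0.013, 0, 0, 0, 0]]])

```text
time: 2.45
eef_pos: [539.4, -128.2, 92.6]
eef_rot: [[-0.996, 0.091, 0.001], [0.091, 0.996, -0.001], [-0.001, -0.001, -1.0]]
wrist_force: [-0.3, -0.2, 2.9]
gripper_width: 0.002
gripper_force: 1.2
```

```bash
python3 - <<'E'
from cell import r
import cv2
a=r.snapshot("scene")[110:240,190:330,::-1]
b=r.snapshot("side")[130:260,225:365,::-1]
c=cv2.resize(cv2.hconcat([a.copy(),b.copy()]),None,fx=2.85,fy=2.85,interpolation=cv2.INTER_CUBIC)
cv2.imwrite("pics/p2.png",c);print(r.read_state()['wrist_force'])
E
```

```text
[-0.87510678  0.12324456  2.01595214]
```

View pics/p2.png

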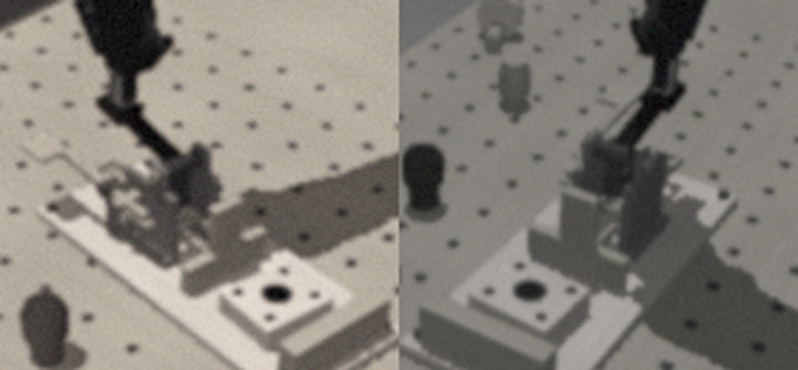

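The fingertip is on the paddle at (122,100) in the left half, and the trigger is partly pressed. I'll press on to the end of the stroke.

Emit:
move_arm(motion=[[[0, 0, -0.002, 0, 0, 0, 0], [0, 0, -0.003, 0, 0, 0, 0], [0, 0, -0.003, 0, 0, 0, 0]]])

```text
time: 2.85
eef_pos: [539.4, -128.2, 89.5]
eef_rot: [[-0.996, 0.092, 0.001], [0.092, 0.996, -0.0], [-0.001, -0.0, -1.0]]
wrist_force: [0.2, -0.7, 2.6]
gripper_width: -0.002
gripper_force: 1.2
```

Emit:
move_arm(motion=[[[0, 0, -0.002, 0, 0, 0, 0], [0, 0, -0.004, 0, 0, 0, 0], [0, 0, -0.004, 0, 0, 0, 0]]])

```text
time: 3.15
eef_pos: [539.1, -128.0, 84.9]
eef_rot: [[-0.996, 0.092, -0.0], [0.092, 0.996, 0.0], [0.0, 0.0, -1.0]]
wrist_force: [0.3, -1.1, 2.1]
gripper_width: -0.001
gripper_force: 1.1
```

```bash
python3 - <<'E'
from cell import r
import cv2
a=r.snapshot("scene")[125:215,195:285,::-1]
b=r.snapshot("side")[130:220,275:365,::-1]
c=cv2.resize(cv2.hconcat([a.copy(),b.copy()]),None,fx=4.4,fy=4.4,interpolation=cv2.INTER_CUBIC)
c=cv2.convertScaleAbs(c,alpha=1.7,beta=10)
cv2.imwrite("pics/p3.png",c);print(r.read_state()['wrist_force'])
E
```

```text
[ 0.16983819 -1.53588593  1.75663649]
```

View pics/p3.png

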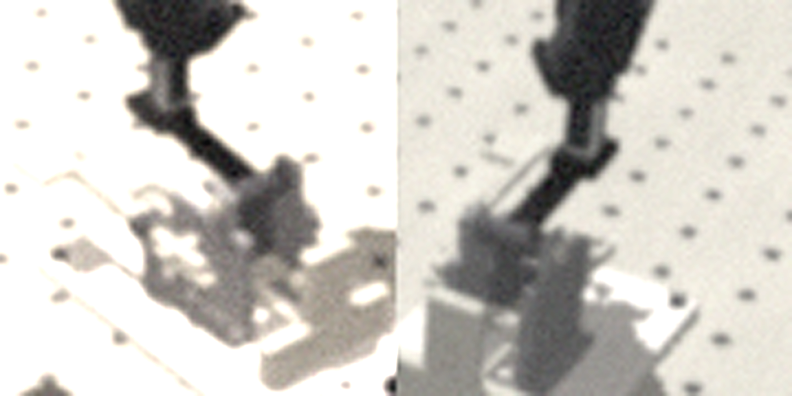

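```bash
python3 - <<'E'
from cell import r
from h import *
p=np.array(r.read_state()['eef_pos'])
for n in("scene","side"):
    m=r.camera_model(n)
    x0,y0=((195,125) if n=="scene" else (185,130))  # crop origin (side pasted 90px right)
    for z in (85,100,115,133): 
        u=proj(m,[539.1,-128,z]); print(n,z,np.round(u,1),'crop',np.round((u-[x0,y0])*4.4))
s=r.read_state(); print(s['time'],p,s['effort'],s['wrist_force'])
E
```

```text
scene 85 [232.8 159.7] crop [166. 153.]
scene 100 [232.8 155.2] crop [166. 133.]
scene 115 [232.7 150.6] crop [166. 113.]
scene 133 [232.6 145.1] crop [165.  88.]
side 85 [316.3 175.4] crop [578. 200.]
side 100 [316.8 170.7] crop [580. 179.]
side 115 [317.3 166. ] crop [582. 158.]
side 133 [317.9 160.2] crop [585. 133.]
3.25 [ 539.05779373 -127.89617382   85.03129459] [ 4.09250809e-01 -4.64884615e+01  3.30164301e+01  3.93486153e-01
  2.18681968e-01  4.48391700e-03] [ 0.16983819 -1.53588593  1.75663649]
```

The images put the visible fingertip about 30 mm higher than the reported TCP. It is on the paddle, and the stroke is only partly done. I'll continue in small steps and watch the force.

Emit:
move_arm(motion=[[[0, 0, -0.005, 0, 0, 0, 0], [0, 0, -0.01, 0, 0, 0, 0], [0, 0, -0.01, 0, 0, 0, 0]]])

```text
time: 3.55
eef_pos: [539.1, -128.5, 74.9]
eef_rot: [[-0.996, 0.092, 0.0], [0.092, 0.996, -0.001], [-0.0, -0.001, -1.0]]
wrist_force: [-0.1, -2.4, 5.2]
gripper_width: 0.004
gripper_force: 1.9
```

Emit:
move_arm(motion=[[[0, 0, -0.004, 0, 0, 0, 0], [0, 0, -0.008, 0, 0, 0, 0], [0, 0, -0.008, 0, 0, 0, 0]]])

```text
time: 3.85
eef_pos: [539.1, -128.7, 67.3]
eef_rot: [[-0.996, 0.092, 0.0], [0.092, 0.996, -0.001], [-0.0, -0.001, -1.0]]
wrist_force: [-0.0, -3.5, 4.5]
gripper_width: -0.0
gripper_force: 2.5
```

Emit:
move_arm(motion=[[[0, 0, -0.003, 0, 0, 0, 0], [0, 0, -0.005, 0, 0, 0, 0], [0, 0, -0.005, 0, 0, 0, 0]]])

```text
time: 4.15
eef_pos: [539.1, -128.6, 62.5]
eef_rot: [[-0.996, 0.092, 0.0], [0.092, 0.996, -0.001], [-0.0, -0.001, -1.0]]
wrist_force: [-0.3, -4.0, 5.3]
gripper_width: 0.003
gripper_force: 2.9
```

Emit:
move_arm(motion=[[[0, 0, -0.002, 0, 0, 0, 0], [0, 0, -0.003, 0, 0, 0, 0]]])

```text
time: 4.35
eef_pos: [539.2, -128.5, 59.7]
eef_rot: [[-0.996, 0.092, 0.001], [0.092, 0.996, -0.001], [-0.001, -0.001, -1.0]]
wrist_force: [-0.9, -2.7, 5.3]
gripper_width: -0.001
gripper_force: 3.5
```

```bash
python3 - <<'E'
from cell import r
import cv2
a=r.snapshot("scene")[120:245,195:330,::-1]
b=r.snapshot("side")[130:255,230:365,::-1]
c=cv2.resize(cv2.hconcat([a.copy(),b.copy()]),None,fx=2.95,fy=2.95,interpolation=cv2.INTER_CUBIC)
c=cv2.convertScaleAbs(c,alpha=1.6,beta=10)
cv2.imwrite("pics/p4.png",c);print(r.read_state()['wrist_force'])
E
```

```text
[-0.76286417 -4.05691754  6.08274729]
```

View pics/p4.png

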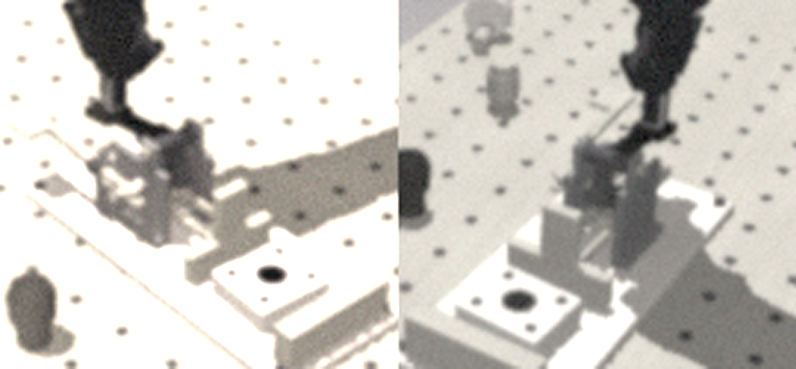

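The trigger is now about two thirds pressed: paddle near (100,108) left and (655,130) right. The jaw is moving, so I'll press on to the stop.

Emit:
move_arm(motion=[[[0, 0, -0.003, 0, 0, 0, 0], [0, 0, -0.005, 0, 0, 0, 0], [0, 0, -0.005, 0, 0, 0, 0]]])

```text
time: 4.75
eef_pos: [539.4, -128.2, 55.8]
eef_rot: [[-0.996, 0.092, 0.002], [0.092, 0.996, -0.001], [-0.002, -0.0, -1.0]]
wrist_force: [-2.4, -1.6, 12.9]
gripper_width: -0.003
gripper_force: 6.4
```

Emit:
move_arm(motion=[[[0, 0, -0.002, 0, 0, 0, 0], [0, 0, -0.003, 0, 0, 0, 0]]])

```text
time: 4.95
eef_pos: [539.7, -128.2, 55.3]
eef_rot: [[-0.996, 0.092, 0.004], [0.092, 0.996, -0.001], [-0.004, -0.0, -1.0]]
wrist_force: [-11.3, 0.3, 34.3]
gripper_width: 0.001
gripper_force: 17.1
```

Hard stop at TCP z≈56, which is a full stroke. I'll release and repeat.

Emit:
move_arm(motion=[[[0, 0, 0.02, 0, 0, 0, 0], [0, 0, 0.045, 0, 0, 0, 0], [0, 0, 0.056, 0, 0, 0, 0], [0, 0, 0.056, 0, 0, 0, 0], [0, 0, 0.045, 0, 0, 0, 0]]])

```text
time: 5.45
eef_pos: [539.6, -128.0, 96.1]
eef_rot: [[-0.996, 0.091, 0.001], [0.091, 0.996, -0.0], [-0.001, 0.0, -1.0]]
wrist_force: [-0.4, -0.3, 0.4]
gripper_width: 0.001
gripper_force: 0.6
```

Emit:
move_arm(motion=[[[0, 0, -0.012, 0, 0, 0, 0], [0, 0, -0.022, 0, 0, 0, 0], [0, 0, -0.032, 0, 0, 0, 0], [0, 0, -0.037, 0, 0, 0, 0], [0, 0, -0.039, 0, 0, 0, 0]]])

```text
time: 5.95
eef_pos: [539.0, -128.5, 55.7]
eef_rot: [[-0.996, 0.092, -0.0], [0.092, 0.996, -0.001], [0.0, -0.001, -1.0]]
wrist_force: [-0.7, -2.1, 17.0]
gripper_width: -0.006
gripper_force: 8.7
```

Emit:
move_arm(motion=[[[0, 0, -0.002, 0, 0, 0, 0], [0, 0, -0.004, 0, 0, 0, 0], [0, 0, -0.004, 0, 0, 0, 0]]])

```text
time: 6.25
eef_pos: [539.3, -128.5, 55.4]
eef_rot: [[-0.996, 0.092, 0.003], [0.092, 0.996, -0.001], [-0.003, -0.001, -1.0]]
wrist_force: [-8.1, -1.2, 29.0]
gripper_width: -0.0
gripper_force: 14.2
```

Emit:
move_arm(motion=[[[0, 0, 0.02, 0, 0, 0, 0], [0, 0, 0.045, 0, 0, 0, 0], [0, 0, 0.056, 0, 0, 0, 0], [0, 0, 0.056, 0, 0, 0, 0], [0, 0, 0.045, 0, 0, 0, 0]]])

```text
time: 6.75
eef_pos: [539.3, -128.0, 97.3]
eef_rot: [[-0.996, 0.091, 0.0], [0.091, 0.996, -0.0], [-0.0, -0.0, -1.0]]
wrist_force: [0.1, -0.5, 0.1]
gripper_width: -0.001
gripper_force: 0.0
```

Emit:
move_arm(motion=[[[0, 0, -0.01, 0, 0, 0, 0], [0, 0, -0.018, 0, 0, 0, 0], [0, 0, -0.026, 0, 0, 0, 0], [0, 0, -0.031, 0, 0, 0, 0], [0, 0, -0.035, 0, 0, 0, 0]]])

```text
time: 7.25
eef_pos: [538.9, -129.3, 62.5]
eef_rot: [[-0.996, 0.092, 0.0], [0.092, 0.996, -0.003], [-0.0, -0.003, -1.0]]
wrist_force: [-5.1, -2.4, 25.9]
gripper_width: 0.001
gripper_force: 13.0
```

Emit:
move_arm(motion=[[[0, 0, -0.003, 0, 0, 0, 0], [0, 0, -0.005, 0, 0, 0, 0], [0, 0, -0.005, 0, 0, 0, 0]]])

```text
time: 7.55
eef_pos: [539.2, -129.3, 61.3]
eef_rot: [[-0.996, 0.092, 0.003], [0.092, 0.996, -0.003], [-0.003, -0.003, -1.0]]
wrist_force: [-11.7, -3.3, 34.6]
gripper_width: 0.003
gripper_force: 17.5
```

It stopped short and hard at z≈61, so the block should be flush. I'll lift and check.

Emit:
move_arm(motion=[[[0, 0, 0.03, 0, 0, 0, 0], [0, 0, 0.06, 0, 0, 0, 0], [0, 0, 0.1, 0, 0, 0, 0], [0, 0.04, 0.12, 0, 0, 0, 0], [0, 0.08, 0.12, 0, 0, 0, 0]]])

```text
time: 8.05
eef_pos: [540.0, -48.0, 179.0]
eef_rot: [[-0.996, 0.094, 0.002], [0.094, 0.996, -0.0], [-0.002, 0.0, -1.0]]
wrist_force: [0.6, 0.0, 0.0]
gripper_width: 0.003
gripper_force: 0.0
```

```bash
python3 - <<'E'
from cell import r
import cv2,json,numpy as np
m=r.camera_model("wrist"); w=r.snapshot("wrist")[:,:,::-1].copy()
cv2.imwrite("pics/w5full.png",w); json.dump({k:np.array(v).tolist() for k,v in m.items()},open("w5.json","w"))
a=r.snapshot("scene")[170:250,230:335,::-1].copy()
A=cv2.resize(a,(400,305),interpolation=cv2.INTER_CUBIC)
W=cv2.resize(w[:, 150:],(400,425))[:425]
A=cv2.copyMakeBorder(A,0,120,0,0,cv2.BORDER_CONSTANT)
cv2.imwrite("pics/p5.png",cv2.convertScaleAbs(cv2.hconcat([A,W]),alpha=1.3))
E
```

```text
(no output)
```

View pics/p5.png

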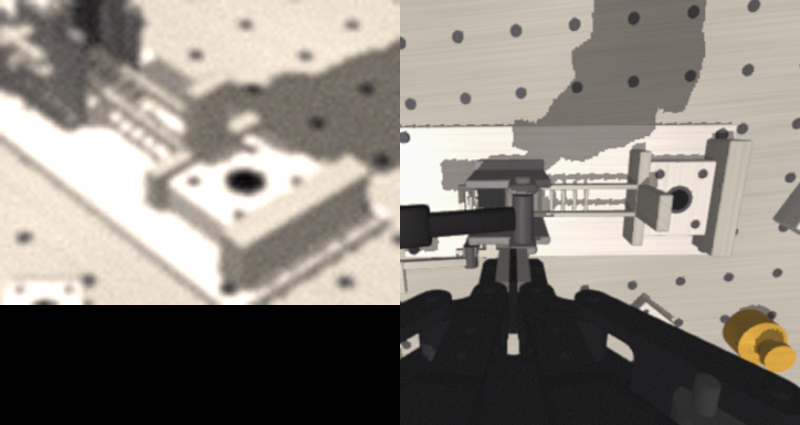

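```bash
python3 - <<'E'
import cv2,json
from h import *
m=json.load(open("w5.json")); w=cv2.imread("pics/w5full.png"); g=cv2.cvtColor(w,cv2.COLOR_BGR2GRAY)
q=(553.4,20.4,np.radians(84.82)); c,s=np.cos(q[2]),np.sin(q[2]); R=np.array([[c,s],[-s,c]])
fx=lambda u,v,z:np.round(R@(cast(m,u,v,z)[:2]-q[:2]),1)
t=g[135:225,365:435]; n,l,st,ce=cv2.connectedComponentsWithStats((t<95).astype(np.uint8))
for i in range(1,n):
    if 8<st[i,4]<900: print(st[i],ce[i]+[365,135],fx(*(ce[i]+[365,135]),37))
# vertical-ish edges: jaw-front / block end / fence at several rows
for v in range(140,226,8): 
    d=np.abs(cv2.GaussianBlur(g,(3,3),0)[v,350:470].astype(int)); e=np.diff(d); k=[350+i for i in range(1,118) if abs(e[i])>=12 and abs(e[i])>=abs(e[i-1]) and abs(e[i])>abs(e[i+1])]
    print(v,k)
E
```

```text
[ 0  0  7 21 44] [366.22727273 141.43181818] [59.4 43.4]
[ 13   0  57  11 186] [414.97311828 142.07526882] [113.9  42.5]
[15 18  9  9 52] [384.25       157.13461538] [81.6 25.7]
[55 18  8  8 47] [423.63829787 156.65957447] [126.2  26.1]
[ 50  26  20  64 444] [428.20945946 205.09684685] [140.4 -31.6]
[49 64  7  7 41] [417. 202.] [126.6 -27.7]
140 [357, 366, 376, 379, 425, 446]
148 [356, 366, 376, 435, 444]
156 [351, 355, 365, 375, 380, 389, 419, 427, 434, 443]
164 [355, 364, 368, 382, 433, 442]
172 [354, 387, 392, 411, 431, 440]
180 [353, 384, 396, 410, 413, 430, 439]
188 [353, 383, 395, 409, 429, 438]
196 [352, 361, 364, 382, 394, 428, 436]
204 [351, 360, 370, 375, 381, 393, 413, 420, 426, 435]
212 [351, 359, 414, 425, 434, 452]
220 [357, 369, 414, 433]
```

The bore holes measure square to the fence within 0.4°, with the block centre at x≈104, so the block is flush. Now the release tab.

Emit:
move_arm(motion=[[[0.018, -0.034, 0, 0, 0, 0, 0], [0.036, -0.069, 0, 0, 0, 0, 0], [0.054, -0.103, 0, 0, 0, 0, 0], [0.07, -0.137, 0, 0, 0, 0, 0], [0.07, -0.137, -0.04, 0, 0, 0, 0]]])

```text
time: 8.65
eef_pos: [613.2, -190.4, 139.6]
eef_rot: [[-0.995, 0.096, 0.007], [0.095, 0.995, -0.003], [-0.007, -0.003, -1.0]]
wrist_force: [1.5, 0.3, 0.5]
gripper_width: 0.002
gripper_force: 0.0
```

Emit:
move_arm(motion=[[[0, 0, -0.035, 0, 0, 0, 0], [0, 0, -0.065, 0, 0, 0, 0], [0, 0, -0.08, 0, 0, 0, 0], [0, 0, -0.08, 0, 0, 0, 0]]])

```text
time: 9.05
eef_pos: [605.6, -184.6, 52.4]
eef_rot: [[-0.996, 0.092, -0.009], [0.092, 0.996, 0.002], [0.009, 0.002, -1.0]]
wrist_force: [0.1, -0.8, -0.8]
gripper_width: 0.004
gripper_force: 0.0
```

Emit:
move_arm(motion=[[[0, 0, -0.006, 0, 0, 0, 0], [0, 0, -0.012, 0, 0, 0, 0], [0, 0, -0.014, 0, 0, 0, 0]]])

```text
time: 9.35
eef_pos: [609.5, -185.6, 44.5]
eef_rot: [[-0.996, 0.092, 0.001], [0.092, 0.996, -0.001], [-0.001, -0.001, -1.0]]
wrist_force: [-1.2, -1.3, 1.8]
gripper_width: -0.001
gripper_force: 1.1
```

Emit:
move_arm(motion=[[[0, 0, -0.007, 0, 0, 0, 0], [0, 0, -0.013, 0, 0, 0, 0], [0, 0, -0.015, 0, 0, 0, 0], [0, 0, -0.015, 0, 0, 0, 0]]])

```text
time: 9.75
eef_pos: [609.1, -184.8, 28.9]
eef_rot: [[-0.996, 0.091, -0.0], [0.091, 0.996, 0.0], [0.0, 0.0, -1.0]]
wrist_force: [-0.2, -0.1, 0.3]
gripper_width: -0.008
gripper_force: 0.2
```

Emit:
move_arm(motion=[[[0, 0, -0.004, 0, 0, 0, 0], [0, 0, -0.007, 0, 0, 0, 0], [0, 0, -0.007, 0, 0, 0, 0]]])

```text
time: 10.05
eef_pos: [608.8, -184.6, 21.6]
eef_rot: [[-0.996, 0.091, -0.001], [0.091, 0.996, 0.001], [0.001, 0.001, -1.0]]
wrist_force: [0.1, 0.0, 0.3]
gripper_width: 0.001
gripper_force: 0.0
```

Contact was lost on the way down, at forces near 0. I'll lift straight up and look.

Emit:
move_arm(motion=[[[0, 0, 0.04, 0, 0, 0, 0], [0, 0, 0.09, 0, 0, 0, 0], [0, 0, 0.14, 0, 0, 0, 0], [-0.03, 0.02, 0.17, 0, 0, 0, 0], [-0.07, 0.04, 0.175, 0, 0, 0, 0]]])

```text
time: 10.55
eef_pos: [541.1, -145.3, 200.7]
eef_rot: [[-0.996, 0.092, 0.006], [0.092, 0.996, -0.001], [-0.006, -0.001, -1.0]]
wrist_force: [-0.2, -0.1, -0.8]
gripper_width: -0.003
gripper_force: 0.0
```

```bash
python3 - <<'E'
from cell import r
import cv2,json
from h import *
m=r.camera_model("wrist"); w=r.snapshot("wrist")[:,:,::-1].copy()
cv2.imwrite("pics/w6full.png",w); json.dump({k:np.array(v).tolist() for k,v in m.items()},open("w6.json","w"))
s=r.read_state();print(s['eef_pos'])
for P in [(600,-176.5,87),(600,-176.5,57),(610,-185,87),(*s['eef_pos'][:2],s['eef_pos'][2]+36)]: print(proj(m,P))
a=r.snapshot("scene")[125:215,190:290,::-1].copy(); b=r.snapshot("side")[130:220,270:370,::-1].copy()
u=round(proj(m,(600,-176.5,72))[0])
S=lambda x,k:cv2.resize(x,k,interpolation=cv2.INTER_CUBIC)
top=cv2.hconcat([S(a,(300,270)),S(b,(300,270))])
cv2.imwrite("pics/p6.png",cv2.vconcat([top,S(w[150:310,u-150:u+150] if u>=150 else w[150:310,0:300],(600,320))]))
print('crop u0',max(u-150,0))
E
```

```text
[ 532.94098674 -142.04692828  199.9804076 ]
[228.23664484 232.71444148]
[230.24072077 222.74327283]
[221.72344208 241.57269728]
[255.01471348 224.140171  ]
crop u0 79
```

View pics/p6.png

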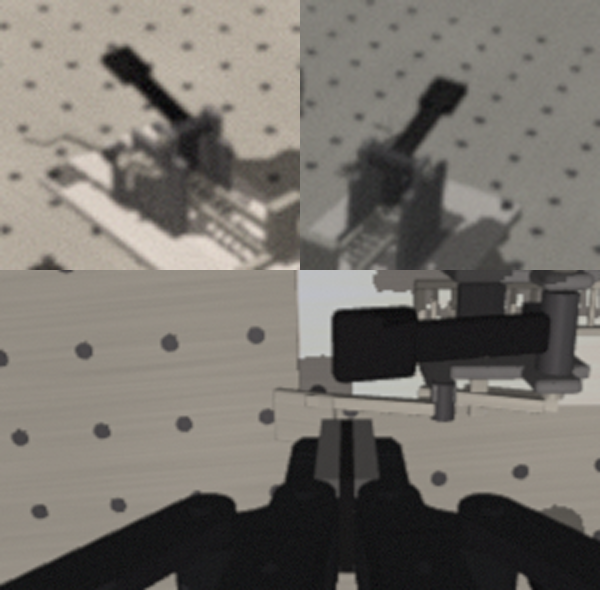

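```bash
python3 - <<'E'
import json,cv2
from h import *
from cell import r
m=json.load(open("w6.json")); M=r.camera_model("scene")
q=(553.4,20.4,np.radians(84.82)); c,s=np.cos(q[2]),np.sin(q[2])
W=lambda x,y,z:(q[0]+c*x-s*y,q[1]+s*x+c*y,z)
for a in (0,.12,.25,.36):
    print(a)
    for x,y,z in [(-212,-47,87),(-212,-81,87),(-172,-81,87)]:
        dx,dz=x+110,z-73; X=-110+dx*np.cos(a)+dz*np.sin(a); Z=73+dx*np.sin(a)+dz*np.cos(a)
        print('  ',np.round(X),np.round(Z),np.round(proj(m,W(X,y,Z)),1),'scene',np.round(proj(M,W(X,y,Z)),1))
E
```

```text
0
   -212.0 87.0 [209.5 218.2] scene [206.1 155.5]
   -212.0 87.0 [210.8 246.5] scene [196.2 159.6]
   -172.0 87.0 [246.2 246.5] scene [204.4 165.6]
0.12
   -210.0 75.0 [213.2 214.4] scene [206.8 159.5]
   -210.0 75.0 [214.3 241.8] scene [196.9 163.6]
   -170.0 79.0 [248.2 243.6] scene [205.  168.2]
0.25
   -205.0 61.0 [218.3 210.5] scene [207.8 164. ]
   -205.0 61.0 [219.2 237. ] scene [198.1 168.2]
   -167.0 71.0 [251.1 240.5] scene [205.8 171.2]
0.36
   -201.0 50.0 [223.3 207.5] scene [209. 168.]
   -201.0 50.0 [224.  233.3] scene [199.3 172.1]
   -163.0 64.0 [254. 238.] scene [206.7 173.8]
```

The release is about 0.3 rad down. The finger slid off the tab's end as it swung, so I'll press again further in.

Emit:
move_arm(motion=[[[0.037, -0.014, -0.01, 0, 0, 0, 0], [0.073, -0.027, -0.02, 0, 0, 0, 0], [0.073, -0.027, -0.06, 0, 0, 0, 0], [0.073, -0.027, -0.105, 0, 0, 0, 0], [0.073, -0.027, -0.145, 0, 0, 0, 0]]])

```text
time: 11.2
eef_pos: [612.3, -172.3, 48.7]
eef_rot: [[-0.996, 0.092, -0.002], [0.092, 0.996, 0.0], [0.002, 0.0, -1.0]]
wrist_force: [-0.2, 0.3, -0.3]
gripper_width: 0.002
gripper_force: 0.0
```

Emit:
move_arm(motion=[[[0, 0, -0.01, 0, 0, 0, 0], [0, 0, -0.018, 0, 0, 0, 0], [0, 0, -0.022, 0, 0, 0, 0], [0, 0, -0.022, 0, 0, 0, 0]]])

```text
time: 11.6
eef_pos: [613.1, -172.3, 31.6]
eef_rot: [[-0.996, 0.091, 0.002], [0.091, 0.996, -0.001], [-0.002, -0.0, -1.0]]
wrist_force: [0.7, -0.3, 0.1]
gripper_width: -0.002
gripper_force: 0.0
```

Emit:
move_arm(motion=[[[0, 0, -0.004, 0, 0, 0, 0], [0, 0, -0.006, 0, 0, 0, 0], [0, 0, -0.006, 0, 0, 0, 0]]])

```text
time: 11.9
eef_pos: [612.9, -172.2, 25.2]
eef_rot: [[-0.996, 0.091, 0.002], [0.091, 0.996, -0.0], [-0.002, -0.0, -1.0]]
wrist_force: [1.0, 0.3, 1.1]
gripper_width: -0.0
gripper_force: 0.6
```

Emit:
move_arm(motion=[[[0, 0, -0.003, 0, 0, 0, 0], [0, 0, -0.005, 0, 0, 0, 0], [0, 0, -0.005, 0, 0, 0, 0]]])

```text
time: 12.2
eef_pos: [613.3, -172.0, 22.8]
eef_rot: [[-0.996, 0.091, 0.004], [0.091, 0.996, -0.001], [-0.004, -0.0, -1.0]]
wrist_force: [-4.8, 2.3, 18.2]
gripper_width: 0.001
gripper_force: 8.2
```

Emit:
move_arm(motion=[[[0, 0, -0.003, 0, 0, 0, 0], [0, 0, -0.004, 0, 0, 0, 0], [0, 0, -0.004, 0, 0, 0, 0]]])

```text
time: 12.5
eef_pos: [613.7, -172.0, 22.2]
eef_rot: [[-0.996, 0.091, 0.007], [0.091, 0.996, -0.001], [-0.007, -0.0, -1.0]]
wrist_force: [-11.9, 4.7, 36.8]
gripper_width: -0.004
gripper_force: 16.6
```

Hard stop under 37 N, so the lever is fully down. I'll lift and check the wrist joint's room for a 90° turn, which keeps the wide gripper clear of the ears.

Emit:
move_arm(motion=[[[0, 0, 0.04, 0, 0, 0, 0], [0, 0, 0.09, 0, 0, 0, 0], [0, 0, 0.14, 0, 0, 0, 0], [0, 0, 0.18, 0, 0, 0, 0], [0, 0, 0.18, 0, 0, 0, 0]]])

```text
time: 13.0
eef_pos: [614.3, -172.7, 202.3]
eef_rot: [[-0.996, 0.092, 0.01], [0.092, 0.996, -0.003], [-0.01, -0.002, -1.0]]
wrist_force: [-0.4, 0.7, -0.2]
gripper_width: 0.002
gripper_force: 0.0
```

```bash
python3 - <<'E'
from cell import r
import numpy as np
s=r.read_state();print(np.round(s['joint_pos'],1),s['eef_pos'],s['time'])
q=(553.4,20.4,np.radians(84.82)); c,s_=np.cos(q[2]),np.sin(q[2])
for x in(100,11): print(q[0]+c*x,q[1]+s_*x)
E
```

```text
[-15.7  19.4  14.3  84.3  -0.  -10.4] [ 614.34532559 -172.73861814  202.32726038] 13.0
562.4284945448685 119.9915974681262
554.3931343999355 31.35507572149388
```

Emit:
move_arm(motion=[[[-0.005, 0.028, 0.005, 0, 0, -8.2, 0], [-0.01, 0.056, 0.005, 0, 0, -16.4, 0], [-0.015, 0.084, 0.005, 0, 0, -24.6, 0], [-0.02, 0.112, 0.005, 0, 0, -32.8, 0], [-0.025, 0.14, 0.005, 0, 0, -41, 0]]])

```text
time: 13.5
eef_pos: [586.3, -31.0, 199.4]
eef_rot: [[-0.687, 0.727, -0.001], [0.727, 0.687, -0.0], [0.001, -0.001, -1.0]]
wrist_force: [0.9, -0.2, 0.3]
gripper_width: 0.002
gripper_force: 0.0
```

Emit:
move_arm(motion=[[[-0.005, 0.028, 0, 0, 0, -8.2, 0], [-0.01, 0.056, 0, 0, 0, -16.4, 0], [-0.015, 0.084, 0, 0, 0, -24.6, 0], [-0.02, 0.112, 0, 0, 0, -32.8, 0], [-0.026, 0.153, 0, 0, 0, -41, 0]]])

```text
time: 14.0
eef_pos: [560.5, 121.1, 199.5]
eef_rot: [[-0.04, 0.999, -0.001], [0.999, 0.04, -0.001], [-0.001, -0.001, -1.0]]
wrist_force: [-0.0, 0.5, -0.6]
gripper_width: 0.0
gripper_force: 0.0
```

Emit:
move_arm(motion=[[[0, 0, 0, 0, 0, -8, 0], [0, 0, 0, 0, 0, -8, 0]]])

```text
time: 14.2
eef_pos: [560.4, 122.0, 199.4]
eef_rot: [[0.09, 0.996, -0.001], [0.996, -0.09, -0.001], [-0.001, -0.001, -1.0]]
wrist_force: [-0.1, -0.1, 1.1]
gripper_width: 0.002
gripper_force: 0.0
```

Emit:
move_arm(motion=[[[0.002, 0, -0.045, 0, 0, 0, 0], [0.002, 0, -0.09, 0, 0, 0, 0], [0.002, 0, -0.13, 0, 0, 0, 0], [0.002, 0, -0.153, 0, 0, 0, 0], [0.002, 0, -0.153, 0, 0, 0, 0]]])

```text
time: 14.7
eef_pos: [559.9, 119.4, 43.0]
eef_rot: [[0.09, 0.996, -0.008], [0.996, -0.09, -0.002], [-0.003, -0.007, -1.0]]
wrist_force: [-0.2, 0.7, 0.9]
gripper_width: 0.001
gripper_force: 0.0
```

Emit:
move_arm(motion=[[[-0.001, -0.01, 0, 0, 0, 0, 0], [-0.002, -0.02, 0, 0, 0, 0, 0], [-0.003, -0.03, 0, 0, 0, 0, 0], [-0.004, -0.04, 0, 0, 0, 0, 0]]])

```text
time: 15.1
eef_pos: [560.6, 81.3, 49.1]
eef_rot: [[0.091, 0.996, 0.004], [0.996, -0.091, 0.003], [0.004, 0.003, -1.0]]
wrist_force: [2.7, 4.9, -0.7]
gripper_width: 0.003
gripper_force: 3.0
```

The contact force is 4.9 N, so the jaw is sliding. I'll continue to the stop.

Emit:
move_arm(motion=[[[-0.001, -0.01, 0, 0, 0, 0, 0], [-0.002, -0.02, 0, 0, 0, 0, 0], [-0.003, -0.03, 0, 0, 0, 0, 0], [-0.003, -0.038, 0, 0, 0, 0, 0], [-0.003, -0.042, 0, 0, 0, 0, 0]]])

```text
time: 15.6
eef_pos: [557.0, 38.7, 49.0]
eef_rot: [[0.092, 0.996, 0.003], [0.996, -0.092, 0.002], [0.002, 0.003, -1.0]]
wrist_force: [-1.3, 4.6, 3.2]
gripper_width: 0.001
gripper_force: 2.4
```

Emit:
move_arm(motion=[[[0, -0.004, 0, 0, 0, 0, 0], [0, -0.007, 0, 0, 0, 0, 0], [0, -0.007, 0, 0, 0, 0, 0]]])

```text
time: 15.9
eef_pos: [556.6, 31.4, 47.8]
eef_rot: [[0.092, 0.996, 0.001], [0.996, -0.092, -0.001], [-0.0, 0.001, -1.0]]
wrist_force: [0.0, 1.8, 0.8]
gripper_width: -0.001
gripper_force: 1.1
```

Emit:
move_arm(motion=[[[0, -0.003, 0, 0, 0, 0, 0], [0, -0.004, 0, 0, 0, 0, 0], [0, -0.004, 0, 0, 0, 0, 0]]])

```text
time: 16.2
eef_pos: [556.4, 30.0, 47.5]
eef_rot: [[0.09, 0.996, 0.001], [0.996, -0.09, 0.004], [0.004, 0.0, -1.0]]
wrist_force: [0.6, 9.9, 3.8]
gripper_width: 0.0
gripper_force: 5.1
```

Emit:
move_arm(motion=[[[0, -0.002, 0, 0, 0, 0, 0], [0, -0.004, 0, 0, 0, 0, 0], [0, -0.004, 0, 0, 0, 0, 0]]])

```text
time: 16.5
eef_pos: [556.4, 30.0, 47.7]
eef_rot: [[0.088, 0.996, 0.001], [0.996, -0.088, 0.013], [0.013, -0.0, -1.0]]
wrist_force: [0.0, 23.6, 5.0]
gripper_width: -0.001
gripper_force: 11.9
```

Hard stop where expected (fixture x≈0). I'll back off and rise.

Emit:
move_arm(motion=[[[0.001, 0.012, 0, 0, 0, 0, 0], [0.002, 0.022, 0, 0, 0, 0, 0], [0.002, 0.025, 0.04, 0, 0, 0, 0], [0.002, 0.025, 0.09, 0, 0, 0, 0], [0.002, 0.025, 0.14, 0, 0, 0, 0]]])

```text
time: 17.0
eef_pos: [557.1, 48.5, 187.8]
eef_rot: [[0.091, 0.996, -0.003], [0.996, -0.091, -0.002], [-0.002, -0.002, -1.0]]
wrist_force: [0.6, 0.4, -0.1]
gripper_width: 0.002
gripper_force: 0.0
```

Emit:
move_arm(motion=[[[-0.045, 0, 0.01, 0, 0, 0, 0], [-0.09, 0, 0.02, 0, 0, 0, 0], [-0.135, 0, 0.03, 0, 0, 0, 0], [-0.18, 0, 0.03, 0, 0, 0, 0], [-0.18, 0, 0.03, 0, 0, 0, 0]]])

```text
time: 17.5
eef_pos: [373.7, 48.2, 218.0]
eef_rot: [[0.091, 0.996, 0.0], [0.996, -0.091, -0.001], [-0.001, 0.0, -1.0]]
wrist_force: [-0.1, -0.0, 0.2]
gripper_width: 0.007
gripper_force: 0.0
```

```bash
python3 - <<'E'
from cell import r
import cv2
from h import *
q=(553.4,20.4,np.radians(84.82)); c,s=np.cos(q[2]),np.sin(q[2]); R=np.array([[c,s],[-s,c]])
# block holes and bore from both fixed cameras: dark blobs near the block top (z=37)
for n in("scene","side"):
    m=r.camera_model(n); im=r.snapshot(n); g=cv2.cvtColor(im,cv2.COLOR_RGB2GRAY); cv2.imwrite(f"pics/end_{n}.png",im[:,:,::-1])
    up=cv2.resize(g,None,fx=4,fy=4,interpolation=cv2.INTER_CUBIC)
    b=cv2.adaptiveThreshold(up,255,0,1,61,25)
    N,l,st,ce=cv2.connectedComponentsWithStats(b)
    for i in range(1,N):
        p=(ce[i]+.5)/4-.5; f=R@(cast(m,*p,37)[:2]-q[:2])
        if 50<f[0]<135 and abs(f[1])<40 and st[i,4]<2500: print(n,st[i,4],np.round(f,1))
s=r.read_state();print(s['time'],s['eef_pos'],s['wrist_force'])
E
```

```text
scene 112 [81.1 27.9]
scene 966 [103.7   0.3]
scene 149 [ 81.2 -26.2]
scene 106 [125.6  27.3]
scene 69 [126.2 -27. ]
side 112 [ 82.8 -29.5]
side 1089 [105.2  -1.9]
side 136 [83.2 24.8]
side 54 [125.5 -28.8]
side 26 [125.6  25.7]
17.6 [377.67981809  48.61469597 217.52450576] [-0.05516538 -0.71408299  0.10025304]
```

The block is still square and flush at x≈104.5. The jaw is back and the arm is clear.

```bash
python3 -c "
from cell import r
print(r.sign_off())"
```

```text
the job is handed in; nothing more can be done
None
```

The job is handed in at 17.6 s: three trigger strokes pushed the block flush, then the release lever was pressed to its stop and the jaw slid fully back, and the last pictures show the block still square against the fence; I did not re-measure the bystanders.

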